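Fill the sample tray and peel off its cover

ROBOT

A 7-joint arm with a two-finger parallel gripper is mounted at the origin on the work surface. World frame = base frame: x ahead of the robot, y to its left, z up, the work surface at z = 0. Lengths are in m, angles in rad, forces in N, time in s.
With the tool pointing down it reaches from about 0.4 to 0.85 m from the base axis. Payload 4.5 kg.
Tool frame: the origin (TCP) lies midway between the tips of the shut fingers; the grasp point (between the pads) lies 19 mm behind it; y points along the fingers, z is the direction in which the jaws open and shut, and the axes are right-handed (so a half turn about y gives the same grasp; the last joint's range is limited). The gripper opens to 88 mm and grips with 3 to 60 N. Pads are 18 mm wide; open, the fingers measure 123 mm over their backs; the gripper's body (75 mm by 187 mm) begins 45 mm behind the grasp point.
Start: joints at [-1.152, 0.689, -0.195, 1.565, 0.157, 0.902, -0.215], TCP at [0.235, 0.579, 0.239] pointing down, gripper open.
Joint ranges: [-3.01, 3.01], [-0.46, 2.08], [-1.47, 1.51], [0.13, 2.56], [-1, 4.14], [0.04, 2.09], [-2.66, 2.66]. Speed limits (rad/s): [2.57, 2.57, 3.14, 3.14, 3.14, 3.14, 3.14].

INTERFACE

Orientations are given as a unit quaternion [x, y, z, w].
In Python, from plant import r, snapshot, get_calibration, job, boxes_of gives the robot as it stands. The module is installed in compiled form; this text tells all that it offers.
- The arm moves only by the shell command python3 -m handwheel 'ROWS' [OPENING] [FORCE]. ROWS is JSON, a list that holds one entry, the list of rows, each a list of 6 numbers: the shift along the tool's x, y, z as a fraction of full scale, then the turn, a rotation vector about the tool's x, y, z as a fraction of full scale. In form: [[[x, y, z, wx, wy, wz], ...]]. A call has 1 to 12 rows; each row is the pose to reach, as a shift and turn from the pose commanded when the call began, along the tool's axes at that moment, turning the shorter way round; what a row does not reach only later rows make up. Full scale, the value 1, is 100 cm for a shift and 180 degrees for a turn. A row lasts 1/12 s, in which the tool goes at most 41.7 mm and 7.16 degrees, less where a joint would pass 70% of its speed; a pose out of reach is approached as far as the arm can. A call with a number of a shift or a turn outside -1 to 1 is refused whole. A call with a gripper value outside its range is refused whole. OPENING is the opening, from -1 (shut) to 1 (fully open), set as the call begins (- or left out, the last holds). The fingers move at their own pace and stop on an object; FORCE is the grip in N (left out, the last holds). Time passes only in rows, so rows that repeat a pose let the fingers close. It gives the time, the measured TCP pose, the force and the opening at its end, in the units of the state.
- r.get_state(): the state, without advancing time (a new reading comes with each control period).
- snapshot(name): name is "scene" or "top"; returns the picture (384x512x3 uint8, red, green, blue); there is no depth.
- get_calibration(name): a dict with "fx", "fy", "cx", "cy" (pixels), "T" (4x4, takes a point from camera to world coordinates). Camera axes: x right, y down, z forward; pixel columns grow to the right and rows downward; lengths in m; the calibration is good to about 2 mm. A picture is of the moment at which its call begins. get_calibration takes no time and is no camera call.
- job.finish_job(): hands the job in, once; it reports no verdict.
Trained networks look in the newest picture that a camera, given by its name, has taken for a name from the list of things; names that differ only in an ending like _2 or _b are one class to them, and where a whole thing is asked for, a point or a joint stands for the part that bears it (a point fixed in the world has none). Each returns a list of dicts, best first, with "confidence" (0 to 1); they miss things now and then, are a little off and sometimes report something else, mostly with a low value. They report only what shows in the picture. A call takes as long as a camera call. They do not tell look-alikes from the thing itself.
- boxes_of(thing, camera): "bbox" ([left, top, right, bottom] in pixels, round what is visible of it).
The state is a dict: "clock": time; "q": joint angles; "qd": joint speeds; "joint_torque": joint torques, N m; "tool_pos": TCP position; "eef_rot": TCP orientation; "contact_force": force on the tool from outside, world axes, zero at the start; "moment": the same for the moment, N m; "opening": opening from 0.0 (shut) to 1.0 (fully open).
Only numpy, scipy, OpenCV 4.12 (cv2) and the standard library are available. Lean on these libraries where they do the work, as an engineer would, in place of code of your own. Each camera call takes 0.05 s, during which the arm holds its last target. There are 200 camera calls.

TASK

Make the blue sample tray up to exactly three pots (one is already in it): stand two of the three loose pots upright in it and leave the other one where it is. Then take the top cover off the clinging stack of covers: pinch the orange pull at its corner and lift that corner first, with the opposite corner still resting on the stack, so that the cover peels loose and the rest of the stack and everything else nearby stays put. Finish holding the cover by its pull in the air, level, centred over the tray and square with it, about 10 cm above the tray's rim, and do not put it down or let go.

Things in the scene. Friction and masses are not known exactly. Their poses are not given: they have to be found in the camera images.
- tray: blue open tray fixed to the table, 152 (x) x 112 (y) x 46 mm high, walls and floor 4 mm (inside 144 x 104). Origin: centre of its underside, on the table; x along its length, z up. The pot already in it stands near its -x end (35 to 47 mm from the middle, within 15 mm of the middle in y); the +x side is free. Tray and stack can be on either side of the robot
- pot0_center (a point): sample pot, a white cylinder with a red cap, 34 mm diameter, 40 mm tall, about 35 g; this point is its centre, 20 mm above its underside, z axis up its own axis. This one is in the tray at the start
- pot1_center (a point): sample pot, a white cylinder with a red cap, 34 mm diameter, 40 mm tall, about 35 g; this point is its centre, 20 mm above its underside, z axis up its own axis. One of the three alike loose pots standing on the table in front of the robot
- pot2_center (a point): sample pot, a white cylinder with a red cap, 34 mm diameter, 40 mm tall, about 35 g; this point is its centre, 20 mm above its underside, z axis up its own axis. One of the three alike loose pots standing on the table in front of the robot
- pot3_center (a point): sample pot, a white cylinder with a red cap, 34 mm diameter, 40 mm tall, about 35 g; this point is its centre, 20 mm above its underside, z axis up its own axis. One of the three alike loose pots standing on the table in front of the robot
- stack: the rest of the stack: grey nested covers clinging together as one block of 0.9 kg, 160 (x) x 120 (y) mm and 46 mm high, plus a plug 13 mm high on which the top cover sits. It stands loose on the table. Origin: centre of its underside; x along its length, z up
- cover: white top cover, a rigid lid 160 (x) x 120 (y) x 15 mm: 3 mm panel with a 12 mm skirt, about 70 g, nested on the stack with its underside 47 mm above the table. Origin: centre of the underside, level with the skirt's lower edge; x along its length, z up. It clings where beads snap past nubs (2 to 5 N at the pull peels it, 5 to 8 N straight up); free after 8 mm of lift
- cover_pull (a point): centre of the orange pull, an upright block at the cover's (-x, +y) corner: 12 mm thick, 30 mm long along the cover's diagonal, 30 mm high (15 mm above and below this point). At (-82.4, 61.8, 27) mm in the cover's frame, 74 mm above the table; axes as the cover. Pinch from above across the 12 mm (fingers close at right angles to the diagonal, hanging outside the corner)
- cover_far (a point): the cover's opposite corner, (80, -60, 0) mm in the cover's frame, at the skirt's lower edge: the corner that stays down while the cover is peeled; same axes as the cover
- dropper: amber dropper bottle, 36 mm diameter, 85 mm tall; bystander, leave alone. Origin: centre of its underside
- canister: black objective canister, 44 mm diameter, 55 mm tall; bystander, leave alone. Origin: centre of its underside
- driver: screwdriver, 150 mm long, lying on the table; bystander, leave alone. Origin: near its middle, on the table; x along it
There are look-alikes about, which are no part of the job. What is shaped like the part that bears pot2_center but green or turquoise is not meant.

How it is judged:
By the outcome, as a careful person would: the job done as asked, in the order asked, and still so for the second after the job is handed in, while the arm keeps its last pose, push and grip.
It also fails if it takes over 72 s, if anything falls off the work surface, if the arm or the gripper's body presses on something with over 40 N, if the wrist force passes 120 N, or if a joint passes its speed limit or range.

## Working session

There is one attempt and no reset: what is moved stays moved. The work goes in short steps, Python scripts to look and compute and a shell command to move; the robot and the scene stay as the last step left them, time stands still between calls to the robot, and variables do not carry over. Pictures are saved under pics/ and viewed, about 8 in all and at most 12, crops included, and the job is handed in when it is done.

```bash
mkdir -p pics; ls
cat > h.py <<'E'
import numpy as np, cv2
from plant import r, snapshot, get_calibration, job, boxes_of
from scipy.spatial.transform import Rotation as R
def ray(cam,u,v):
    c=get_calibration(cam);T=np.array(c["T"])
    d=T[:3,:3]@np.array([(u-c["cx"])/c["fx"],(v-c["cy"])/c["fy"],1]);return T[:3,3],d
def onz(cam,u,v,z):
    o,d=ray(cam,u,v);return o+d*(z-o[2])/d[2]
def proj(cam,p):
    c=get_calibration(cam);T=np.array(c["T"]);q=T[:3,:3].T@(np.array(p)-T[:3,3])
    return np.array([c["fx"]*q[0]/q[2]+c["cx"],c["fy"]*q[1]/q[2]+c["cy"]])
def save(img,name): cv2.imwrite("pics/"+name,img[:,:,::-1])
E
python3 - <<'E'
from h import *
s=r.get_state();print({k:np.round(v,3).tolist() for k,v in s.items()})
print(np.round(R.from_quat(s["eef_rot"]).as_matrix(),3))
for c in("top","scene"):
    im=snapshot(c);save(cv2.resize(im,None,fx=1.5,fy=1.5,interpolation=cv2.INTER_CUBIC),c+"0.png")
    cal=get_calibration(c);print(c,cal["fx"],np.round(cal["T"],3).tolist())
    for t in("tray","pot1_center","stack","cover","cover_pull","dropper","canister","driver"):
        print(t,[(np.round(b["bbox"]).tolist(),round(b["confidence"],2)) for b in boxes_of(t,c)])
E
```

```text
pics
{'clock': 0.0, 'q': [-1.152, 0.69, -0.195, 1.566, 0.157, 0.903, -0.215], 'qd': [0.001, -0.001, -0.001, 0.001, -0.001, 0.001, 0.002], 'joint_torque': [-0.001, -52.757, -1.267, -15.342, -0.053, 0.007, 0.0], 'tool_pos': [0.234, 0.579, 0.238], 'eef_rot': [0.695, -0.135, 0.135, -0.693], 'contact_force': [-0.271, -0.247, -0.323], 'moment': [0.034, -0.046, -0.022], 'opening': 0.998}
[[ 0.927 -0.001  0.375]
 [-0.375 -0.002  0.927]
 [ 0.    -1.    -0.002]]
top 402.2949780186554 [[-0.025, -0.992, 0.124, 0.475], [-1.0, 0.027, 0.011, 0.022], [-0.014, -0.123, -0.992, 1.081], [0.0, 0.0, 0.0, 1.0]]
tray [([150.0, 181.0, 207.0, 246.0], 0.57)]
pot1_center [([266.0, 116.0, 281.0, 134.0], 0.56)]
stack [([333.0, 173.0, 357.0, 241.0], 0.47)]
cover [([330.0, 171.0, 394.0, 244.0], 0.69)]
cover_pull [([329.0, 173.0, 395.0, 246.0], 0.78)]
dropper [([267.0, 114.0, 282.0, 134.0], 0.52)]
canister [([170.0, 112.0, 191.0, 133.0], 0.82)]
driver [([341.0, 101.0, 356.0, 142.0], 0.51)]
scene 444.59580419129685 [[0.335, 0.801, -0.497, 1.075], [0.942, -0.28, 0.184, -0.165], [0.008, -0.53, -0.848, 0.853], [0.0, 0.0, 0.0, 1.0]]
tray [([290.0, 112.0, 372.0, 185.0], 0.59)]
pot1_center [([215.0, 131.0, 230.0, 159.0], 0.69)]
stack [([89.0, 148.0, 161.0, 231.0], 0.68), ([90.0, 170.0, 158.0, 247.0], 0.57)]
cover [([87.0, 151.0, 158.0, 235.0], 0.77)]
cover_pull [([87.0, 151.0, 160.0, 236.0], 0.67)]
dropper []
canister [([364.0, 223.0, 391.0, 249.0], 0.83)]
driver [([155.0, 263.0, 182.0, 335.0], 0.75)]
```

View pics/top0.png

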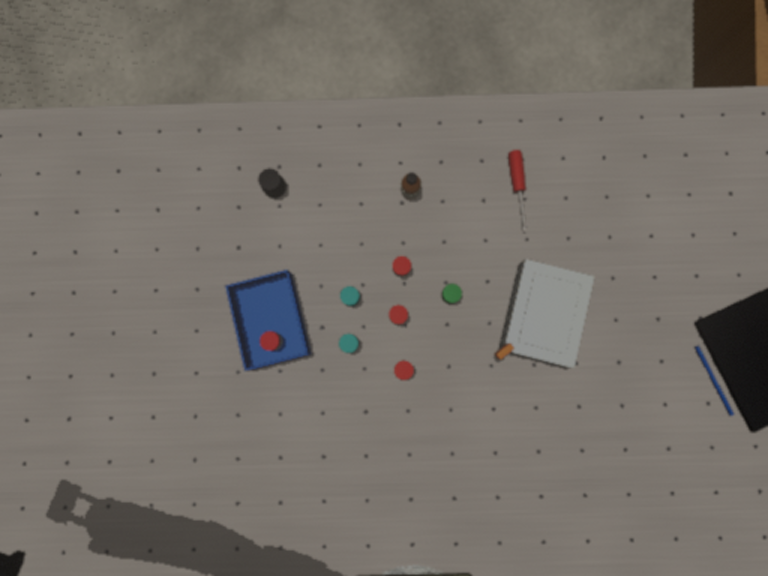

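View pics/scene0.png

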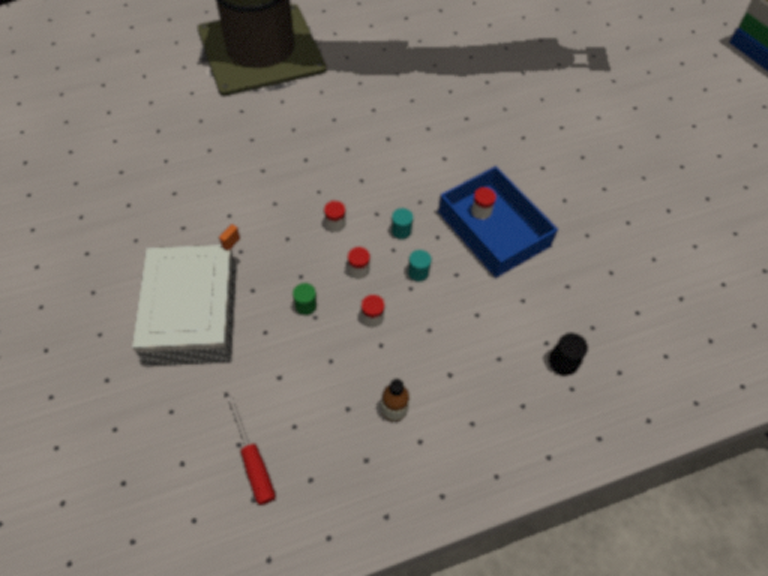

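Top view (768x576 pixels): red pots loose at (402,266), (399,315), (404,370), and one in the tray at (270,341). The green one (452,293) and the turquoise ones (350,296), (348,343) are look-alikes. The three red-capped white ones fit the description. The cover is at (550,313) with its orange pull at (504,352). Next I'll measure by colour and confirm in a crop.

```bash
cat >> h.py <<'E'
from scipy.optimize import minimize
def hsv(im): return cv2.cvtColor(im,cv2.COLOR_RGB2HSV).astype(int)
def red(im): h=hsv(im);return ((h[...,0]<6)|(h[...,0]>172))&(h[...,1]>150)&(h[...,2]>70)
def blobs(m,amin=30):
    n,l,s,c=cv2.connectedComponentsWithStats(m.astype(np.uint8));return [(c[i],s[i]) for i in range(1,n) if s[i][4]>=amin]
def fitbox(masks,L,W,z0,z1,x0):
    cs=np.array([[a*L/2,b*W/2,z] for a in(-1,1) for b in(-1,1) for z in(z0,z1)])
    def cost(p):
        t=0
        for cam,m in masks.items():
            P=cs.copy();P[:,:2]=cs[:,:2]@np.array([[np.cos(p[2]),np.sin(p[2])],[-np.sin(p[2]),np.cos(p[2])]])+p[:2]
            uv=np.array([proj(cam,q) for q in P],np.float32)
            h=cv2.convexHull(uv); S=4
            k=np.zeros((384*S,512*S),np.uint8);cv2.fillPoly(k,[np.round((h+.5)*S-.5).astype(np.int32)],1)
            k=cv2.resize(k.astype(np.float32),(512,384),interpolation=cv2.INTER_AREA)
            t+=np.abs(k-m).sum()
        return t
    r=minimize(cost,x0,method="Nelder-Mead",options=dict(initial_simplex=[x0]+[np.array(x0)+d for d in([.01,0,0],[0,.01,0],[0,0,.1])],xatol=1e-4,fatol=.1,maxiter=150))
    return r.x,r.fun
def fillhull(m):
    cs,_=cv2.findContours(m.astype(np.uint8),cv2.RETR_EXTERNAL,cv2.CHAIN_APPROX_NONE)
    c=max(cs,key=cv2.contourArea);k=np.zeros(m.shape,np.uint8);cv2.fillPoly(k,[cv2.convexHull(c)],1);return k.astype(np.float32)
E
python3 - <<'E'
from h import *
ims={c:snapshot(c) for c in("top","scene")}
for c,im in ims.items():
    for b in blobs(red(im),25): print(c,"red",np.round(b[0],1),b[1],np.round(onz(c,*b[0],.04)[:2],4))
    h=hsv(im);o=(h[...,0]>6)&(h[...,0]<18)&(h[...,1]>170)&(h[...,2]>110)
    for b in blobs(o,10): print(c,"orange",np.round(b[0],1),b[1],np.round(onz(c,*b[0],.082)[:2],4))
bl={};wh={}
for c,im in ims.items():
    h=hsv(im);bl[c]=fillhull((h[...,0]>105)&(h[...,0]<125)&(h[...,1]>120)); 
    w=fillhull((h[...,1]<32)&(h[...,2]>(110 if c=="top" else 150)));wh[c]=w
    for n,m in(("blue",bl[c]),("white",w)): print(c,n,m.sum(),np.round(cv2.boundingRect(m.astype(np.uint8))))
for n,ms,a in(("tray",bl,(.152,.112,0,.046)),("cover",wh,(.16,.12,.058,.062))):
    g=ms["top"];v,u=np.nonzero(g);p=onz("top",u.mean(),v.mean(),.05)
    best=None
    for sub in(ms,{"top":ms["top"]},{"scene":ms["scene"]}):
        f=min((fitbox(sub,*a,[p[0],p[1],y]) for y in(.2,-.2)),key=lambda t:t[1]);print(n,list(sub),np.round(f[0],4),f[1])
im=ims["top"][90:290,130:410].copy();im=cv2.resize(im,None,fx=2.8,fy=2.8,interpolation=cv2.INTER_CUBIC);save(im,"crop1.png")
E
```

```text
top red [344.2 113. ] [340 101   9  26 182] [ 0.7921 -0.2057]
top red [267.4 176.9] [262 171  12  12 105] [0.6259 0.0032]
top red [265.1 209.4] [260 204  11  12 104] [0.5411 0.0116]
top red [179.5 226.9] [174 222  12  11 110] [0.5016 0.2339]
top red [269.  246.4] [264 241  11  12 105] [0.4461 0.0043]
scene red [322.8 131.1] [317 125  13  13 136] [0.5014 0.2352]
scene red [222.8 140.1] [217 134  13  13 132] [0.4494 0.0046]
scene red [238.7 171.3] [232 165  14  13 146] [0.5445 0.011 ]
scene red [248.2 203.6] [241 197  15  15 167] [0.6297 0.0028]
scene red [171.4 316.3] [161 297  22  39 464] [ 0.8081 -0.2102]
scene orange [151.8 155.3] [147 151  11  10  55] [ 0.4712 -0.1609]
top blue 2296.0 [157 181  48  65]
top white 164145.0 [  0  58 512 326]
scene blue 3281.0 [293 112  78  72]
scene white 3903.0 [ 88 163  65  68]Traceback (most recent call last):
  File "<stdin>", line 16, in <module>
  File "<stdin>", line 16, in <genexpr>
  File "h.py", line 30, in fitbox
    r=minimize(cost,x0,method="Nelder-Mead",options=dict(initial_simplex=[x0]+[np.array(x0)+d for d in([.01,0,0],[0,.01,0],[0,0,.1])],xatol=1e-4,fatol=.1,maxiter=150))
    res = _minimize_neldermead(fun, x0, args, callback, bounds=bounds,
                               **options)
    fsim[j] = func(sim[j])
              ~~~~^^^^^^^^
    fx = function(np.copy(x), *(wrapper_args + args))
  File "h.py", line 24, in cost
    uv=np.array([proj(cam,q) for q in P],np.float32)
                 ~~~~^^^^^^^
  File "h.py", line 10, in proj
    c=get_calibration(cam);T=np.array(c["T"]);q=T[:3,:3].T@(np.array(p)-T[:3,3])
ValueError: time passes only in moves, steps and waits
```

```bash
sed -i 's/^from scipy.spatial/_gc=get_calibration;import functools;get_calibration=functools.lru_cache(None)(lambda n:_gc(n))\nfrom scipy.spatial/' h.py
cat > /tmp/a.py <<'E'
from h import *
ims={c:snapshot(c) for c in("top","scene")}
np.savez("raw0.npz",**ims)
bl={};wh={}
for c,im in ims.items():
    h=hsv(im);bl[c]=fillhull((h[...,0]>105)&(h[...,0]<132)&(h[...,1]>75)&(np.indices(h.shape[:2])[1]<400)&(np.indices(h.shape[:2])[1]>100)) 
    reg=np.zeros(h.shape[:2],bool); reg[(slice(160,260) if c=="top" else slice(150,250)),(slice(325,400) if c=="top" else slice(80,165))]=1
    w=fillhull((h[...,1]<32)&(h[...,2]>(115 if c=="top" else 150))&reg);wh[c]=w
    for n,m in(("blue",bl[c]),("white",w)): print(c,n,m.sum(),cv2.boundingRect(m.astype(np.uint8)))
    if c=="top":
        print("V/S row 205", [tuple(x) for x in h[205,330:400:3,1:].tolist()])
        o=(h[...,0]>4)&(h[...,0]<18)&(h[...,1]>140)
        for b in blobs(o&reg|o&False,5): print("or",b, onz(c,*b[0],.08))
        print([tuple(x) for x in h[206,150:212:2].tolist()])
for n,ms,a in(("tray",bl,(.152,.112,0,.046)),("cover",wh,(.16,.12,.050,.062))):
    g=ms["top"];v,u=np.nonzero(g);p=onz("top",u.mean(),v.mean(),.05)
    for sub in(ms,{"top":ms["top"]},{"scene":ms["scene"]}):
        f=min((fitbox(sub,*a,[p[0],p[1],y]) for y in(.2,-.2)),key=lambda t:t[1]);print(n,list(sub),np.round(f[0],4),f[1])
im=ims["top"].copy()
for k in(bl,wh):
    cs,_=cv2.findContours(k["top"].astype(np.uint8),0,2);cv2.drawContours(im,cs,-1,(255,255,0),1)
im=cv2.resize(im[90:290,130:410],None,fx=2.8,fy=2.8,interpolation=cv2.INTER_CUBIC);save(im,"crop1.png")
E
python3 /tmp/a.py
```

```text
top blue 2669.0 (151, 180, 55, 67)
top white 7500.0 (325, 160, 75, 100)
V/S row 205 [(27, 125), (26, 126), (26, 126), (24, 63), (7, 112), (3, 146), (3, 146), (5, 140), (5, 147), (5, 147), (3, 146), (3, 146), (7, 147), (7, 147), (5, 147), (7, 147), (7, 147), (7, 147), (7, 146), (7, 147), (7, 146), (25, 124), (25, 124), (27, 124)]
or (array([335.8 , 233.92]), array([331, 230,  10,   9,  50], dtype=int32)) [ 0.47368906 -0.16040992  0.08      ]
[(14, 27, 125), (12, 21, 122), (110, 115, 102), (116, 71, 50), (114, 93, 55), (110, 140, 100), (109, 146, 124), (109, 147, 125), (109, 147, 125), (109, 147, 125), (109, 147, 125), (109, 148, 126), (109, 147, 125), (109, 147, 125), (108, 149, 125), (109, 146, 126), (109, 146, 126), (109, 146, 126), (109, 146, 126), (108, 148, 126), (109, 146, 126), (108, 147, 125), (109, 144, 126), (109, 148, 122), (112, 122, 71), (140, 13, 59), (16, 28, 102), (18, 25, 123), (16, 27, 124), (15, 25, 124), (15, 25, 124)]
scene blue 3378.0 (292, 111, 80, 74)
scene white 3922.0 (88, 163, 65, 68)
tray ['top', 'scene'] [0.5377 0.2399 0.2336] 182.6875
tray ['top'] [0.5378 0.2402 0.2237] 84.9375
tray ['scene'] [0.5369 0.24   0.2472] 100.1875
cover ['top', 'scene'] [ 0.5302 -0.2438 -0.2868] 4517.8125
cover ['top'] [ 0.4951 -0.2151  0.0235] 4345.1875
cover ['scene'] [ 0.5298 -0.2437 -0.281 ] 152.625
```

View pics/crop1.png

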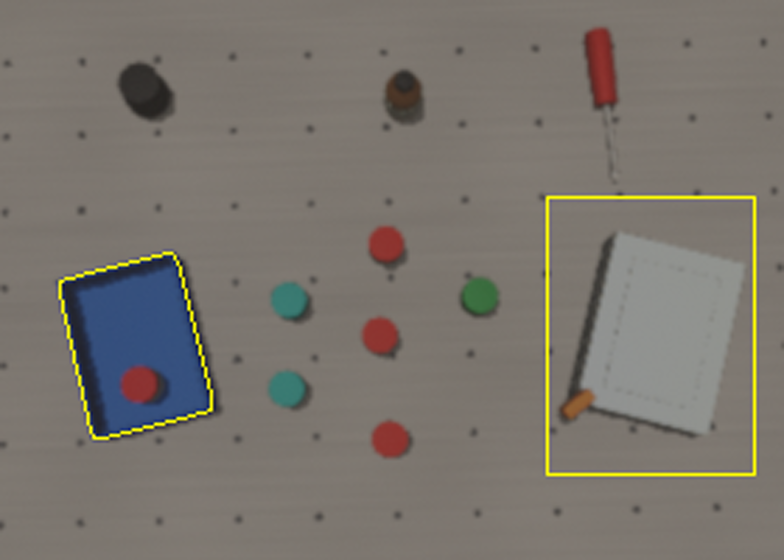

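The crop shows the three loose red pots at crop (386,244), (380,335), (391,440). They are white-bodied in the scene view, so these are the meant ones. I'll take the far and middle pots and leave the near one. Next: refit the cover and compute the first move.

```bash
cat >> h.py <<'E'
def Rj(yaw): # jaw axis = world y turned by yaw, fingers down
    c,s=np.cos(yaw),np.sin(yaw);return np.array([[c,0,-s],[s,0,c],[0,-1,0]])
def go(p,Rt,s=None):
    s=s or r.get_state();M=R.from_quat(s["eef_rot"]).as_matrix()
    d=M.T@(np.array(p)-s["tool_pos"]);w=R.from_matrix(M.T@Rt).as_rotvec()/np.pi
    return np.round(d,4).tolist(),np.round(w,4).tolist()
E
python3 - <<'E'
from h import *
ims=np.load("raw0.npz");wh={}
for c in("top","scene"):
    h=hsv(ims[c]);reg=np.zeros(h.shape[:2],bool); reg[(slice(165,255) if c=="top" else slice(150,250)),(slice(325,400) if c=="top" else slice(80,165))]=1
    wh[c]=fillhull((h[...,1]<(16 if c=="top" else 32))&(h[...,2]>(115 if c=="top" else 150))&reg);print(wh[c].sum(),cv2.boundingRect(wh[c].astype(np.uint8)))
for z0 in(.0615,.056,.05):
  for sub in(wh,{"top":wh["top"]},{"scene":wh["scene"]}):
    f,e=fitbox(sub,.16,.12,z0,.062,[.53,-.244,-.28]);pl=f[:2]+R.from_euler("z",f[2]).apply([-.0824,.0618,0])[:2];print(z0,list(sub),np.round(f,4),round(e),"pull",np.round(pl,4))
print(go([.628,.003,.12],Rj(.2336)))
for p in([.628,.003],[.543,.0113]):
    print(R.from_euler("z",-.2336).apply([p[0]-.5377,p[1]-.24,0]))
E
```

```text
3090.0 (338, 173, 58, 72)
3922.0 (88, 163, 65, 68)
0.0615 ['top', 'scene'] [ 0.5353 -0.2439 -0.2782] 236 pull [ 0.473  -0.1618]
0.0615 ['top'] [ 0.5364 -0.2432 -0.2773] 94 pull [ 0.4741 -0.1612]
0.0615 ['scene'] [ 0.5349 -0.2438 -0.2852] 108 pull [ 0.4732 -0.1613]
0.056 ['top', 'scene'] [ 0.5342 -0.2438 -0.2763] 278 pull [ 0.4718 -0.1619]
0.056 ['top'] [ 0.5362 -0.2436 -0.2806] 87 pull [ 0.4741 -0.1614]
0.056 ['scene'] [ 0.5326 -0.2437 -0.2807] 94 pull [ 0.4705 -0.1615]
0.05 ['top', 'scene'] [ 0.5341 -0.2444 -0.2798] 367 pull [ 0.472  -0.1622]
0.05 ['top'] [ 0.5365 -0.2441 -0.2844] 86 pull [ 0.4748 -0.1617]
0.05 ['scene'] [ 0.5311 -0.2441 -0.2812] 154 pull [ 0.4691 -0.1618]
([0.581, 0.1187, -0.3866], [-0.0, -0.1968, -0.0])
[ 0.03298634 -0.25146569  0.        ]
[-0.04778371 -0.22371521  0.        ]
```

```bash
a='[0.38,0.07,-0.25,0,-0.197,0]'; python3 -m handwheel '[[[0.38,0.07,-0.25,0,-0.197,0],[0.38,0.07,-0.25,0,-0.197,0],[0.38,0.07,-0.25,0,-0.197,0],[0.38,0.07,-0.25,0,-0.197,0],[0.38,0.07,-0.25,0,-0.197,0],[0.38,0.07,-0.25,0,-0.197,0],[0.38,0.07,-0.25,0,-0.197,0],[0.38,0.07,-0.25,0,-0.197,0],[0.38,0.07,-0.25,0,-0.197,0],[0.38,0.07,-0.25,0,-0.197,0],[0.38,0.07,-0.25,0,-0.197,0],[0.38,0.07,-0.25,0,-0.197,0]]]' 0.3 20
python3 - <<'E'
from h import *
print(go([.628,.003,.10],Rj(.2336)))
E
```

```text
clock: 2.1
tool_pos: [0.4977, 0.1944, 0.1672]
eef_rot: [0.706, 0.078, -0.078, -0.7]
contact_force: [0.3, -0.4, -0.2]
opening: 0.651
([0.0854, 0.0688, -0.2147], [0.0025, -0.0043, -0.0003])
```

```bash
python3 -m handwheel '[[[0.085,0.069,-0.215,0.002,-0.004,0],[0.085,0.069,-0.215,0.002,-0.004,0],[0.085,0.069,-0.215,0.002,-0.004,0],[0.085,0.069,-0.215,0.002,-0.004,0],[0.085,0.069,-0.215,0.002,-0.004,0],[0.085,0.069,-0.215,0.002,-0.004,0],[0.085,0.069,-0.215,0.002,-0.004,0],[0.085,0.069,-0.215,0.002,-0.004,0]]]'
python3 - <<'E'
from h import *
print(go([.628,.003,.01],Rj(.2336)))
im=snapshot("scene");save(cv2.resize(im[100:290,130:400],None,fx=2.8,fy=2.8,interpolation=cv2.INTER_CUBIC),"s2.png")
E
```

```text
clock: 2.77
tool_pos: [0.6259, 0.0129, 0.0987]
eef_rot: [-0.7, -0.085, 0.086, 0.704]
contact_force: [-0.1, 0.5, -0.3]
opening: 0.651
([-0.0003, 0.0886, -0.0105], [-0.0017, 0.0026, -0.0003])
```

View pics/s2.png

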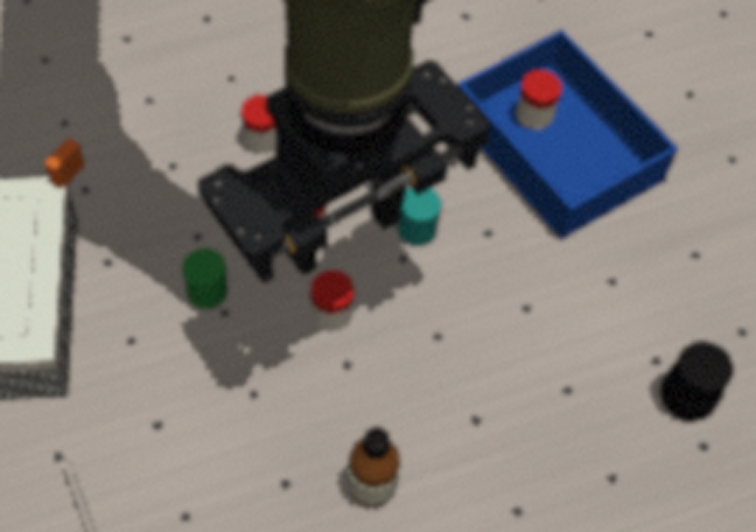

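The view (756x532 crop) shows the gripper above the far red pot, which is at (332,295). Its fingers are at (270,265) and (385,205), clear of the green and turquoise pots.

```bash
python3 -m handwheel '[[[0,0,0,0,0,0],[0,0,0,0,0,0]]]'
python3 - <<'E'
from h import *
print(go([.628,.003,.01],Rj(.2336)))
E
```

```text
clock: 2.98
tool_pos: [0.6251, 0.0179, 0.1004]
eef_rot: [-0.699, -0.088, 0.088, 0.704]
contact_force: [0.1, -0.3, -0.2]
opening: 0.646
([-0.0009, 0.0902, -0.0159], [-0.0024, 0.0051, 0.0002])
```

```bash
python3 -m handwheel '[[[-0.001,0,-0.016,-0.002,0.005,0],[-0.001,0.03,-0.016,-0.002,0.005,0],[-0.001,0.06,-0.016,-0.002,0.005,0],[-0.001,0.085,-0.016,-0.002,0.005,0],[-0.001,0.09,-0.016,-0.002,0.005,0],[-0.001,0.09,-0.016,-0.002,0.005,0],[-0.001,0.09,-0.016,-0.002,0.005,0]]]' && python3 -m handwheel '[[[0,0,0,0,0,0],[0,0,0,0,0,0],[0,0,0,0,0,0],[0,0,0,0,0,0],[0,0,0,0,0,0],[0,0,0,0,0,0]]]' -1 20
```

```text
clock: 3.57
tool_pos: [0.629, 0.0004, 0.0106]
eef_rot: [0.702, 0.082, -0.081, -0.702]
contact_force: [-0.8, -0.6, 0.7]
opening: 0.645
clock: 4.07
tool_pos: [0.629, 0.0005, 0.0107]
eef_rot: [-0.702, -0.082, 0.081, 0.702]
contact_force: [-1.1, 1.3, 5.1]
opening: 0.375
```

```bash
python3 -m handwheel '[[[0,-0.03,0,0,0,0],[0,-0.06,0,0,0,0],[0,-0.085,0,0,0,0],[0.002,-0.085,0.03,0,0,0],[0.004,-0.085,0.06,0,0,0],[0.006,-0.085,0.09,0,0,0],[0.008,-0.085,0.12,0,0,0],[0.01,-0.085,0.15,0,0,0],[0.012,-0.085,0.18,0,0,0],[0.014,-0.085,0.21,0,0,0],[0.016,-0.085,0.24,0,0,0],[0.0166,-0.085,0.254,0,0,0]]]' && python3 -m handwheel '[[[0,0,0,0,0,0],[0,0,0,0,0,0],[0,0,0,0,0,0]]]'
python3 - <<'E'
from h import *
print(go([.5863,.2516,.016],Rj(.2336)))
E
```

```text
clock: 5.07
tool_pos: [0.5847, 0.2572, 0.095]
eef_rot: [-0.701, -0.083, 0.083, 0.704]
contact_force: [-1.0, 0.3, 0.1]
opening: 0.382
clock: 5.32
tool_pos: [0.5871, 0.2481, 0.0943]
eef_rot: [0.704, 0.08, -0.081, -0.701]
contact_force: [-0.8, -0.1, -0.4]
opening: 0.38
([0.0001, 0.0783, 0.0038], [0.001, -0.0017, -0.0002])
```

```bash
python3 -m handwheel '[[[0,0.015,0.003,0,0,0],[0,0.035,0.003,0,0,0],[0,0.05,0.003,0,0,0],[0,0.06,0.003,0,0,0],[0,0.068,0.003,0,0,0],[0,0.074,0.003,0,0,0],[0,0.078,0.003,0,0,0],[0,0.079,0.003,0,0,0],[0,0.079,0.003,0,0,0]]]' && python3 -m handwheel '[[[0,0,0,0,0,0],[0,0,0,0,0,0],[0,0,0,0,0,0],[0,0,0,0,0,0]]]' 0.05
python3 - <<'E'
from h import *
print(go([.543,.0113,.1],Rj(.2336)))
E
```

```text
clock: 6.07
tool_pos: [0.5858, 0.2543, 0.0158]
eef_rot: [-0.702, -0.082, 0.081, 0.702]
contact_force: [0.4, 0.3, -0.3]
opening: 0.38
clock: 6.4
tool_pos: [0.5859, 0.2545, 0.016]
eef_rot: [-0.702, -0.082, 0.081, 0.703]
contact_force: [0.3, 0.2, -0.0]
opening: 0.525
([-0.0974, -0.0841, -0.2269], [-0.0001, -0.0008, 0.0002])
```

```bash
python3 -m handwheel '[[[0,-0.03,0,0,0,0],[0,-0.06,0,0,0,0],[0,-0.085,0,0,0,0],[-0.015,-0.085,-0.035,0,0,0],[-0.03,-0.085,-0.07,0,0,0],[-0.045,-0.085,-0.105,0,0,0],[-0.06,-0.085,-0.14,0,0,0],[-0.075,-0.085,-0.175,0,0,0],[-0.09,-0.085,-0.21,0,0,0],[-0.097,-0.085,-0.227,0,0,0],[-0.097,-0.085,-0.227,0,0,0]]]' && python3 -m handwheel '[[[0,0,0,0,0,0],[0,0,0,0,0,0],[0,0,0,0,0,0]]]' 0.3
python3 - <<'E'
from h import *
im=snapshot("scene");print([np.round(onz("scene",*b[0],.044 if b[0][0]>270 else .04),4).tolist() for b in blobs(red(im))])
print(go([.543,.0113,.0105],Rj(.2336)))
E
```

```text
clock: 7.32
tool_pos: [0.5418, 0.0038, 0.1005]
eef_rot: [0.705, 0.077, -0.08, -0.701]
contact_force: [-0.1, -0.2, 0.0]
opening: 0.524
clock: 7.57
tool_pos: [0.5438, 0.0136, 0.1009]
eef_rot: [-0.702, -0.083, 0.082, 0.703]
contact_force: [0.4, 1.0, -0.6]
opening: 0.646
[[0.5041, 0.2331, 0.044], [0.5871, 0.2521, 0.044], [0.5443, 0.011, 0.04], [0.8079, -0.2102, 0.04]]
([-0.0013, 0.0903, -0.0021], [-0.0004, 0.0001, 0.0004])
```

Pot placed at about (.587,.252), upright and where planned. Now the middle pot, to the tray-frame point (7,0).

```bash
python3 -m handwheel '[[[-0.001,0,-0.002,0,0,0],[-0.001,0.03,-0.002,0,0,0],[-0.001,0.06,-0.002,0,0,0],[-0.001,0.08,-0.002,0,0,0],[-0.001,0.09,-0.002,0,0,0],[-0.001,0.09,-0.002,0,0,0],[-0.001,0.09,-0.002,0,0,0]]]' && python3 -m handwheel '[[[0,0,0,0,0,0],[0,0,0,0,0,0],[0,0,0,0,0,0],[0,0,0,0,0,0],[0,0,0,0,0,0],[0,0,0,0,0,0]]]' -1 20 && python3 -m handwheel '[[[0,-0.03,0,0,0,0],[0,-0.06,0,0,0,0],[0,-0.085,0,0,0,0],[0,-0.085,0,0,0,0],[0,-0.085,0,0,0,0]]]'
python3 - <<'E'
from h import *
c=R.from_euler("z",.2336).apply([.007,0,0])[:2]+[.5377,.24]
print(c,go([*c,.095],Rj(.2336)))
E
```

```text
clock: 8.2
tool_pos: [0.5428, 0.0095, 0.0107]
eef_rot: [-0.702, -0.082, 0.082, 0.702]
contact_force: [-0.2, 0.2, -0.8]
opening: 0.653
clock: 8.7
tool_pos: [0.5433, 0.0091, 0.0115]
eef_rot: [-0.702, -0.082, 0.081, 0.702]
contact_force: [0.6, 0.7, 6.2]
opening: 0.381
clock: 9.12
tool_pos: [0.5435, 0.0087, 0.0968]
eef_rot: [0.702, 0.082, -0.08, -0.702]
contact_force: [-0.4, 0.6, -0.5]
opening: 0.38
[0.54450988 0.24162037] ([0.0541, 0.0019, 0.2265], [0.0001, -0.0011, 0.0009])
```

```bash
python3 -m handwheel '[[[0.008,0,0.033,0,0,0],[0.016,0,0.066,0,0,0],[0.024,0,0.1,0,0,0],[0.032,0,0.133,0,0,0],[0.04,0,0.166,0,0,0],[0.047,0,0.2,0,0,0],[0.054,0,0.226,0,0,0],[0.054,0,0.226,0,0,0],[0.054,0,0.226,0,0,0],[0.054,0,0.226,0,0,0]]]' && python3 -m handwheel '[[[0,0,0,0,0,0],[0,0,0,0,0,0],[0,0,0,0,0,0]]]'
python3 - <<'E'
from h import *
print(go([.5445,.2416,.0165],Rj(.2336)))
E
```

```text
clock: 9.95
tool_pos: [0.5429, 0.2395, 0.0942]
eef_rot: [0.703, 0.08, -0.082, -0.701]
contact_force: [-0.5, -0.4, -0.2]
opening: 0.375
clock: 10.2
tool_pos: [0.5438, 0.2397, 0.0954]
eef_rot: [0.703, 0.081, -0.081, -0.702]
contact_force: [0.6, 0.1, -0.2]
opening: 0.379
([0.0012, 0.0789, 0.0018], [0.0003, -0.0015, -0.0002])
```

```bash
python3 -m handwheel '[[[0.001,0.015,0.001,0,0,0],[0.001,0.035,0.001,0,0,0],[0.001,0.05,0.001,0,0,0],[0.001,0.06,0.001,0,0,0],[0.001,0.068,0.001,0,0,0],[0.001,0.074,0.001,0,0,0],[0.001,0.078,0.001,0,0,0],[0.001,0.079,0.001,0,0,0],[0.001,0.079,0.001,0,0,0]]]' && python3 -m handwheel '[[[0,0,0,0,0,0],[0,0,0,0,0,0],[0,0,0,0,0,0],[0,0,0,0,0,0]]]' 0.05 && python3 -m handwheel '[[[0,-0.03,0,0,0,0],[0,-0.06,0,0,0,0],[0,-0.1,0,0,0,0],[0,-0.14,0,0,0,0],[0,-0.14,0,0,0,0],[0,-0.14,0,0,0,0]]]'
python3 - <<'E'
from h import *
yaw=-.28
C=np.array([.5345,-.244])
d=R.from_euler("z",yaw).apply([-.8,.6,0]);j=R.from_euler("z",yaw).apply([.6,.8,0])
print("diag",d,"jaw",j,"jaw yaw",np.arctan2(-j[0],j[1]))
p=C+.108*d[:2];print("grasp",p)
print(go([*p,.15],Rj(np.arctan2(-j[0],j[1]))))
E
```

```text
clock: 10.95
tool_pos: [0.5444, 0.2426, 0.0168]
eef_rot: [-0.702, -0.082, 0.081, 0.702]
contact_force: [-0.3, -0.2, -0.1]
opening: 0.381
clock: 11.28
tool_pos: [0.5445, 0.2427, 0.017]
eef_rot: [-0.702, -0.082, 0.081, 0.703]
contact_force: [0.0, 0.0, -0.3]
opening: 0.529
clock: 11.78
tool_pos: [0.5458, 0.2434, 0.1593]
eef_rot: [-0.702, -0.083, 0.079, 0.703]
contact_force: [-0.6, -0.6, -0.8]
opening: 0.526
diag [-0.60303096  0.79771778  0.        ] jaw [0.79771778 0.60303096 0.        ] jaw yaw -0.9235011087932844
grasp [ 0.46937266 -0.15784648]
([-0.1661, 0.0078, -0.3731], [-0.0015, 0.3674, 0.0013])
```

```bash
python3 -m handwheel '[[[-0.015,0.001,-0.033,0,0.033,0],[-0.03,0.002,-0.066,0,0.066,0],[-0.045,0.003,-0.1,0,0.1,0],[-0.06,0.004,-0.135,0,0.135,0],[-0.075,0.005,-0.17,0,0.17,0],[-0.09,0.005,-0.2,0,0.2,0],[-0.105,0.006,-0.235,0,0.235,0],[-0.12,0.007,-0.27,-0.001,0.27,0.001],[-0.135,0.007,-0.3,-0.001,0.3,0.001],[-0.15,0.008,-0.335,-0.001,0.33,0.001],[-0.166,0.008,-0.373,-0.001,0.367,0.001],[-0.166,0.008,-0.373,-0.001,0.367,0.001]]]' -0.25 && python3 -m handwheel '[[[0,0,0,0,0,0],[0,0,0,0,0,0],[0,0,0,0,0,0]]]'
python3 - <<'E'
from h import *
s=r.get_state();print(go([.4694,-.1578,.09],Rj(-.9235)),s["q"])
for c in("top","scene"):
    im=snapshot(c);np.save("b_%s.npy"%c,im)
    print(c,[np.round(onz(c,*b[0],.044 if (b[0][0]>270)==(c=="scene") else .04),4).tolist() for b in blobs(red(im))])
a=np.load("b_top.npy")[160:265,310:400];b=np.load("b_scene.npy")[120:240,80:190]
save(np.hstack([cv2.resize(a,(400,466),interpolation=2),cv2.resize(b,(400,466),interpolation=2)]),"s3.png")
E
```

```text
clock: 12.78
tool_pos: [0.4641, -0.1683, 0.1473]
eef_rot: [0.634, -0.322, 0.319, -0.627]
contact_force: [-0.4, -1.1, -0.1]
opening: 0.373
clock: 13.03
tool_pos: [0.468, -0.1568, 0.148]
eef_rot: [0.635, -0.315, 0.312, -0.633]
contact_force: [0.7, 0.9, 0.1]
opening: 0.375
([0.0018, 0.058, 0.0007], [0.0013, 0.0015, -0.0008]) [ 0.31898421  0.67173657 -0.14443561  2.03973607  0.21125128  0.44853743
  0.66627649]
top [[0.792, -0.2059, 0.04], [0.5844, 0.2524, 0.044], [0.5431, 0.2405, 0.044], [0.5016, 0.2329, 0.044], [0.4462, 0.0045, 0.044]]
scene [[0.5043, 0.233, 0.044], [0.4492, 0.0046, 0.04], [0.5463, 0.2401, 0.044], [0.587, 0.252, 0.044], [0.808, -0.2102, 0.04]]
```

View pics/s3.png

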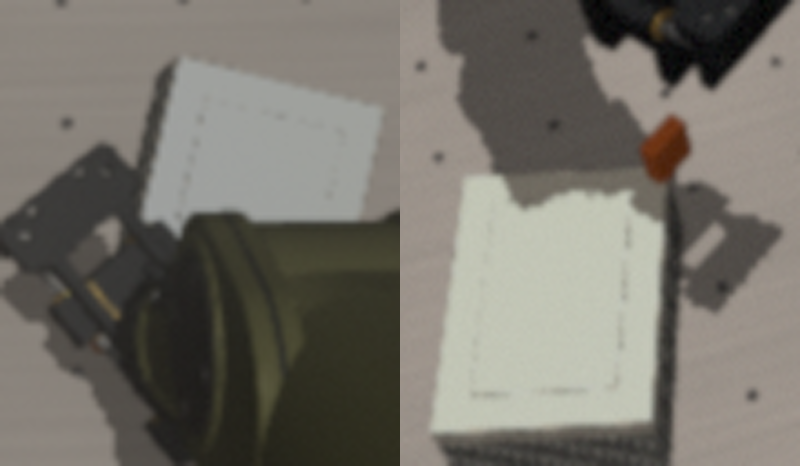

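The pots at (.585,.252), (.545,.240), (.502,.233) stand in the tray, and the loose pot is still at (.447,.0045). In the picture the fingers are above the orange pull, at (665,150) in the right half, and lined up across it. Now descend, and close gently at first to sense any offset.

```bash
python3 -m handwheel '[[[0.002,0.01,0.001,0.001,0.001,0],[0.002,0.03,0.001,0.001,0.001,0],[0.002,0.045,0.001,0.001,0.001,0],[0.002,0.058,0.001,0.001,0.001,0],[0.002,0.068,0.001,0.001,0.001,0],[0.002,0.077,0.001,0.001,0.001,0],[0.002,0.085,0.001,0.001,0.001,0],[0.002,0.09,0.001,0.001,0.001,0],[0.002,0.09,0.001,0.001,0.001,0]]]' && python3 -m handwheel '[[[0,0,0,0,0,0],[0,0,0,0,0,0],[0,0,0,0,0,0],[0,0,0,0,0,0],[0,0,0,0,0,0],[0,0,0,0,0,0],[0,0,0,0,0,0],[0,0,0,0,0,0]]]' -1 3
python3 - <<'E'
from h import *
s=r.get_state();f=s["contact_force"];M=R.from_quat(s["eef_rot"]).as_matrix();print("tool force",M.T@f,go([.4694,-.1578,.058],Rj(-.9235)),s["opening"]*88)
E
```

```text
clock: 13.88
tool_pos: [0.4694, -0.1595, 0.0577]
eef_rot: [0.633, -0.316, 0.315, -0.633]
contact_force: [-0.0, 0.3, -0.8]
opening: 0.375
clock: 14.55
tool_pos: [0.4706, -0.1594, 0.059]
eef_rot: [-0.633, 0.315, -0.316, 0.633]
contact_force: [2.6, 1.7, 4.0]
opening: 0.135
tool force [ 0.27131802 -3.97902265  3.11526489] ([-0.0021, 0.001, -0.0], [-0.0002, -0.0004, 0.0]) 11.899228465191282
```

```bash
python3 -m handwheel '[[[0,-0.001,0.001,0,0,0],[0,-0.001,0.001,0,0,0],[0,-0.001,0.001,0,0,0]]]'
python3 - <<'E'
from h import *
s=r.get_state();f=s["contact_force"];M=R.from_quat(s["eef_rot"]).as_matrix();print("tool force",M.T@f,s["tool_pos"],s["opening"]*88)
im=snapshot("scene");np.save("c_scene.npy",im);a=np.load("b_scene.npy")
h=hsv(im);o=(h[...,0]>4)&(h[...,0]<18)&(h[...,1]>170)&(h[...,2]>90);print([np.round(b[0],1) for b in blobs(o,8)])
w=(h[...,1]<32)&(h[...,2]>150)
reg=np.zeros(w.shape,bool);reg[150:250,80:165]=1
f,e=fitbox({"scene":fillhull(w&reg)},.16,.12,.056,.062,[.5326,-.2437,-.2807]);print(f,e)
E
```

```text
clock: 14.8
tool_pos: [0.4706, -0.1593, 0.0595]
eef_rot: [0.633, -0.316, 0.315, -0.633]
contact_force: [2.1, 0.5, 0.1]
opening: 0.136
tool force [ 0.87069277 -0.06629713  2.0219681 ] [ 0.47057401 -0.15931956  0.05951224] 11.944636204823594
[array([265.9, 266.5])]
[ 0.57141948 -0.2599123  -0.34197283] 2961.4375
```

```bash
python3 -m handwheel '[[[0,0,0.001,0,0,0],[0,0,0.001,0,0,0],[0,0,0.001,0,0,0],[0,0,0.001,0,0,0],[0,0,0.001,0,0,0]]]' -1 45
python3 -m handwheel '[[[0,-0.001,0,0,0,0.0016],[0.0001,-0.002,0,0,0,0.003],[0.0003,-0.0036,0,0,0,0.0056],[0.0004,-0.0054,0,0,0,0.0083],[0.0006,-0.0072,0,0,0,0.011],[0.0007,-0.009,0,0,0,0.014],[0.0009,-0.0108,0,0,0,0.0167],[0.0011,-0.0126,0,0,0,0.0195],[0.0014,-0.0144,0,0,0,0.0222],[0.0014,-0.0144,0,0,0,0.0222],[0.0014,-0.0144,0,0,0,0.0222]]]'
python3 - <<'E'
from h import *
s=r.get_state();f=s["contact_force"];M=R.from_quat(s["eef_rot"]).as_matrix();print("tool force",M.T@f,s["tool_pos"],s["opening"]*88, "moment",M.T@s["moment"],"yvec",M[:,1])
im=snapshot("scene");np.save("d_scene.npy",im);save(cv2.resize(im[120:260,70:210],None,fx=4,fy=4,interpolation=2),"s4.png")
E
```

```text
clock: 15.27
tool_pos: [0.4711, -0.1586, 0.0595]
eef_rot: [0.633, -0.316, 0.315, -0.633]
contact_force: [1.1, 0.0, -1.2]
opening: 0.135
clock: 16.18
tool_pos: [0.473, -0.1605, 0.0742]
eef_rot: [-0.621, 0.338, -0.294, 0.643]
contact_force: [1.8, -1.2, -1.1]
opening: 0.134
tool force [2.11455111 0.91705527 0.71625195] [ 0.47303274 -0.1605277   0.07422159] 11.832965901466439 moment [ 0.14791717 -0.05167812 -0.36582759] yvec [-0.04125961  0.05508658 -0.99762875]
```

View pics/s4.png

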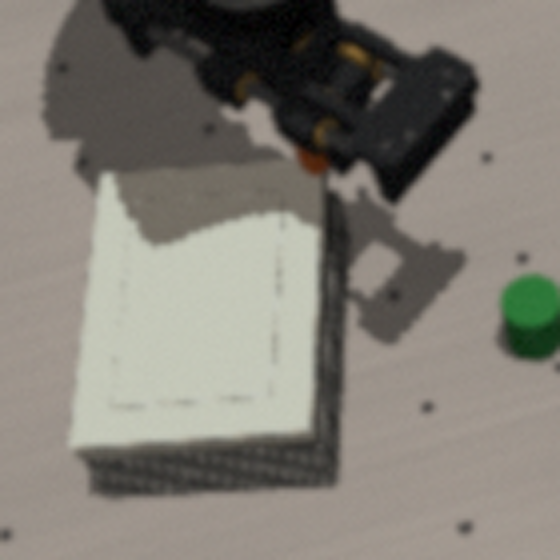

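```bash
python3 -m handwheel '[[[0.0003,-0.0036,0,0,0,0.0056],[0.0006,-0.0072,0,0,0,0.011],[0.0009,-0.0108,0,0,0,0.0167],[0.0014,-0.0144,0,0,0,0.0222],[0.0019,-0.018,0,0,0,0.0278],[0.0024,-0.0215,0,0,0,0.0333],[0.0024,-0.0215,0,0,0,0.0333],[0.0024,-0.0215,0,0,0,0.0333]]]'
python3 - <<'E'
from h import *
s=r.get_state();f=s["contact_force"];M=R.from_quat(s["eef_rot"]).as_matrix();print("tool force",M.T@f,s["tool_pos"],s["opening"]*88, "moment",M.T@s["moment"],"up in tool",M[2])
im=snapshot("scene");np.save("e_scene.npy",im);save(cv2.resize(im[120:260,70:210],None,fx=4,fy=4,interpolation=2),"s5.png")
E
```

```text
clock: 16.9
tool_pos: [0.4746, -0.1632, 0.0952]
eef_rot: [-0.603, 0.37, -0.259, 0.657]
contact_force: [2.1, -1.3, -0.8]
opening: 0.131
tool force [2.37233892 0.42317051 0.86530365] [ 0.47460901 -0.16322926  0.09521374] 11.557804939782239 moment [ 0.02219131  0.03130714 -0.57110767] up in tool [-1.73352477e-01 -9.84859360e-01 -9.79384678e-04]
```

View pics/s5.png

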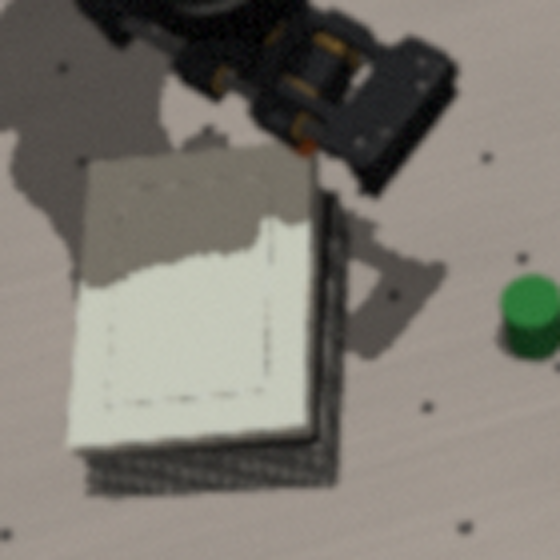

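The picture shows the pull corner raised (cover corner now at (315,150)). The far corner at (70,445) is still down on the stack, whose base edge at y≈490 hasn't moved. Next: lift straight up with the tilt kept.

```bash
python3 -m handwheel '[[[0,-0.002,0,0,0,0],[-0.0003,-0.005,0,0,0,0],[-0.001,-0.009,0,0,0,0],[-0.002,-0.014,0,0,0,0],[-0.003,-0.021,0,0,0,0],[-0.005,-0.03,0,0,0,0],[-0.007,-0.042,0,0,0,0],[-0.009,-0.055,0,0,0,0],[-0.012,-0.07,0,0,0,0],[-0.014,-0.08,0,0,0,0],[-0.014,-0.08,0,0,0,0],[-0.014,-0.08,0,0,0,0]]]'
python3 - <<'E'
from h import *
s=r.get_state();f=s["contact_force"];M=R.from_quat(s["eef_rot"]).as_matrix();print("tool force",M.T@f,s["tool_pos"],s["opening"]*88, "moment",M.T@s["moment"],"up in tool",M[2])
im=snapshot("scene");save(cv2.resize(im[100:260,60:240],None,fx=3.5,fy=3.5,interpolation=2),"s6.png")
E
```

```text
clock: 17.95
tool_pos: [0.4749, -0.1629, 0.1771]
eef_rot: [-0.603, 0.369, -0.259, 0.658]
contact_force: [-0.3, -0.8, -0.7]
opening: 0.131
tool force [ 0.55761614  0.6460808  -0.76320873] [ 0.47492859 -0.16291417  0.1770528 ] 11.52401793898415 moment [-0.06623558 -0.01827038 -0.13720917] up in tool [-1.73227035e-01 -9.84881884e-01 -2.60791922e-04]
```

View pics/s6.png

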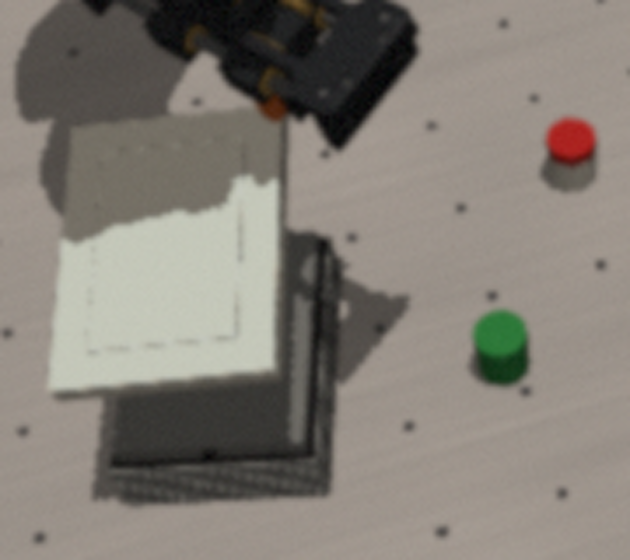

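The cover is free in the air. The stack, the green pot and the remaining red pot are where they were. Now compute the carry.

```bash
cat >> h.py <<'E'
def H(p,M): T=np.eye(4);T[:3,:3]=M;T[:3,3]=p;return T
Tg=H([.4711,-.1586,.0595],R.from_quat([0.633,-0.316,0.315,-0.633]).as_matrix())
Cg=H([.5345,-.244,.047],R.from_euler("z",-.28).as_matrix())
TRAY=(.5377,.24,.2336)
def target(z=.146): return H([*TRAY[:2],z],R.from_euler("z",TRAY[2]).as_matrix())@np.linalg.inv(np.linalg.inv(Tg)@Cg)
E
python3 - <<'E'
from h import *
T=target();print(np.round(T,4).tolist())
print("level now",go(r.get_state()["tool_pos"],Tg[:3,:3]))
s=r.get_state();s2=dict(s);s2["eef_rot"]=R.from_matrix(Tg[:3,:3]).as_quat()
print("then",go(T[:3,3],T[:3,:3],s2))
E
```

```text
[[0.9167, -0.0014, 0.3997, 0.4405], [-0.3997, -0.0001, 0.9167, 0.2832], [-0.0013, -1.0, -0.0006, 0.1585], [0.0, 0.0, 0.0, 1.0]]
level now ([0.0, 0.0, 0.0], [0.0001, -0.0001, -0.0554])
then ([-0.3766, 0.0183, 0.2414], [-0.0002, -0.1635, -0.0001])
```

```bash
python3 -m handwheel '[[[0,0,0,0,0,-0.008],[0,0,0,0,0,-0.016],[0,0,0,0,0,-0.024],[0,0,0,0,0,-0.032],[0,0,0,0,0,-0.04],[0,0,0,0,0,-0.048],[0,0,0,0,0,-0.055],[0,0,0,0,0,-0.055],[0,0,0,0,0,-0.055]]]' && python3 -m handwheel '[[[-0.007,0,0.004,0,-0.003,0],[-0.02,0,0.013,0,-0.009,0],[-0.038,0,0.024,0,-0.016,0],[-0.056,0,0.036,0,-0.024,0],[-0.075,0,0.048,0,-0.033,0],[-0.094,0,0.06,0,-0.041,0],[-0.113,0,0.072,0,-0.049,0],[-0.13,0,0.084,0,-0.057,0],[-0.15,0,0.096,0,-0.065,0],[-0.17,0,0.108,0,-0.074,0],[-0.183,0,0.117,0,-0.08,0],[-0.188,0,0.12,0,-0.082,0]]]' && python3 -m handwheel '[[[0,0,0,0,0,0],[0,0,0,0,0,0],[0,0,0,0,0,0]]]'
python3 - <<'E'
from h import *
T=target();print(go(T[:3,3],T[:3,:3]))
E
```

```text
clock: 18.75
tool_pos: [0.4741, -0.1624, 0.1759]
eef_rot: [0.633, -0.317, 0.314, -0.633]
contact_force: [0.2, -0.5, -0.4]
opening: 0.133
clock: 19.75
tool_pos: [0.4574, 0.063, 0.1768]
eef_rot: [-0.668, 0.231, -0.229, 0.67]
contact_force: [0.7, -0.2, -1.3]
opening: 0.132
clock: 20.0
tool_pos: [0.4574, 0.058, 0.1767]
eef_rot: [0.668, -0.233, 0.232, -0.668]
contact_force: [-0.3, 0.5, -0.7]
opening: 0.129
([-0.1531, 0.0184, 0.1661], [0.0001, -0.0824, -0.0004])
```

```bash
python3 -m handwheel '[[[-0.005,0.001,0.005,0,-0.003,0],[-0.015,0.002,0.016,0,-0.008,0],[-0.03,0.004,0.033,0,-0.016,0],[-0.045,0.006,0.05,0,-0.024,0],[-0.061,0.008,0.067,0,-0.033,0],[-0.077,0.01,0.084,0,-0.041,0],[-0.092,0.012,0.1,0,-0.049,0],[-0.108,0.014,0.117,0,-0.057,0],[-0.124,0.015,0.134,0,-0.066,0],[-0.14,0.017,0.151,0,-0.075,0],[-0.15,0.018,0.162,0,-0.081,0],[-0.153,0.018,0.166,0,-0.082,0]]]' && python3 -m handwheel '[[[0,0,0,0,0,0],[0,0,0,0,0,0],[0,0,0,0,0,0],[0,0,0,0,0,0]]]'
cat > /tmp/m.py <<'E'
from h import *
import sys
T=target();print(go(T[:3,3],T[:3,:3]))
ims={c:snapshot(c) for c in("top","scene")};ms={}
v=[]
zc=.161
for c,im in ims.items():
    ctr=proj(c,[.5377,.24,zc]);h=hsv(im);reg=np.zeros(h.shape[:2],bool);u,w=ctr.astype(int);reg[max(0,w-65):w+65,u-65:u+65]=1
    # white or shaded cover: low saturation, unlike table
    q=(h[...,1]<(17 if c=="top" else 32))&(h[...,2]>(75 if c=="top" else 60))&reg
    q=cv2.morphologyEx(q.astype(np.uint8),cv2.MORPH_OPEN,np.ones((3,3)))
    ms[c]=fillhull(q);cs,_=cv2.findContours(ms[c].astype(np.uint8),0,2);k=im.copy();cv2.drawContours(k,cs,-1,(255,0,0),1)
    g=np.array([proj(c,(target()@np.linalg.inv(Tg)@Cg)[:3,:]@[a,b,.015,1]) for a,b in((-.08,-.06),(.08,-.06),(.08,.06),(-.08,.06))])
    cv2.polylines(k,[np.round(g).astype(np.int32)],True,(0,255,0),1)
    v.append(cv2.resize(k[max(0,w-70):max(0,w-70)+140,max(0,u-70):max(0,u-70)+140],(400,400),interpolation=0))
save(np.hstack(v),sys.argv[1])
np.savez("f.npz",**ims)
for sub in(ms,{"top":ms["top"]},{"scene":ms["scene"]}): print(list(sub),fitbox(sub,.16,.12,.155,.161,[.5377,.24,.2336]))
print([ (c,[np.round(onz(c,*b[0],.04),3).tolist() for b in blobs(red(ims[c]))]) for c in ims])
E
python3 /tmp/m.py s7.png
```

```text
clock: 21.0
tool_pos: [0.4394, 0.2875, 0.159]
eef_rot: [-0.692, 0.144, -0.142, 0.694]
contact_force: [0.8, -0.5, -1.1]
opening: 0.134
clock: 21.33
tool_pos: [0.4404, 0.2828, 0.1592]
eef_rot: [0.692, -0.146, 0.144, -0.692]
contact_force: [0.3, -1.0, -0.8]
opening: 0.137
([-0.0, 0.0007, 0.0005], [0.0001, -0.0004, -0.0003])
['top', 'scene'] (array([0.53899391, 0.23937146, 0.23902421]), np.float64(13584.875))
['top'] (array([0.53814497, 0.23963504, 0.23457013]), np.float64(242.375))
['scene'] (array([0.59638389, 0.20868234, 0.33473941]), np.float64(12965.875))
[('top', [[0.792, -0.206, 0.04], [0.446, 0.004, 0.04]]), ('scene', [[0.504, 0.232, 0.04], [0.449, 0.004, 0.04], [0.544, 0.24, 0.04], [0.585, 0.255, 0.04], [0.808, -0.21, 0.04]])]
```

View pics/s7.png

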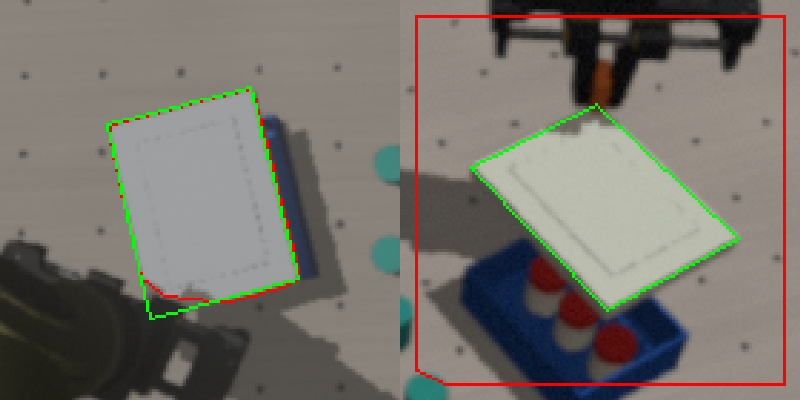

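Green marks the predicted cover outline over the tray, level. It matches the real cover in both views. The three pots stand in the tray below. Last: check that the stack and bystanders haven't moved and the hold doesn't drift, then hand in.

```bash
python3 -m handwheel '[[[0,0,0,0,0,0],[0,0,0,0,0,0],[0,0,0,0,0,0],[0,0,0,0,0,0],[0,0,0,0,0,0],[0,0,0,0,0,0]]]'
python3 - <<'E'
from h import *
a=np.load("raw0.npz");b=np.load("f.npz");im=b["scene"];n=snapshot("scene")
d0=np.abs(n[100:220,270:400].astype(int)-b["scene"][100:220,270:400]).max(2);print("drift px>40:",(d0>40).sum())
v=[]
for c,sl in(("top",np.s_[165:265,310:410]),("scene",np.s_[140:260,70:190])):
    v+= [cv2.resize(k[c][sl],(380,290) if 0 else (300,300),interpolation=2) for k in(a,b)]
save(np.vstack([np.hstack(v[:2]),np.hstack(v[2:])]),"s8.png")
for c in("top","scene"):
    for t in("dropper","canister","driver","stack"): print(c,t,[np.round(x["bbox"]).tolist() for x in boxes_of(t,c)][:2])
E
```

```text
clock: 21.93
tool_pos: [0.44, 0.2847, 0.1592]
eef_rot: [-0.692, 0.145, -0.143, 0.693]
contact_force: [0.5, -0.5, -0.4]
opening: 0.133
drift px>40: 7
top dropper [[268.0, 117.0, 280.0, 135.0]]
top canister [[172.0, 114.0, 194.0, 132.0]]
top driver [[339.0, 99.0, 355.0, 153.0]]
top stack [[136.0, 172.0, 199.0, 247.0]]
scene dropper [[254.0, 252.0, 276.0, 281.0], [92.0, 162.0, 157.0, 246.0]]
scene canister [[365.0, 224.0, 389.0, 250.0]]
scene driver [[153.0, 264.0, 184.0, 337.0], [326.0, 135.0, 341.0, 157.0]]
scene stack [[295.0, 57.0, 390.0, 146.0]]
```

View pics/s8.png

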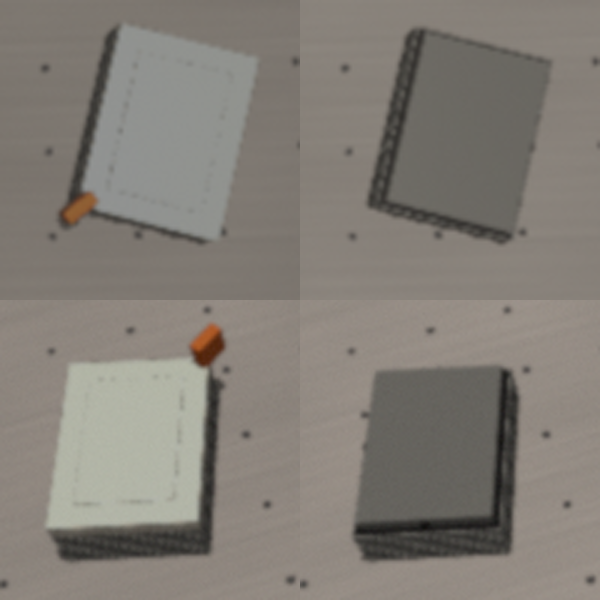

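The stack's base corners sit at the same pixels before and after: (60,555)/(210,552) against (360,555)/(510,552). Handing in.

```bash
python3 -c "
from h import *
print(job.finish_job());s=r.get_state();print(s['clock'],s['tool_pos'],s['opening'])"
```

```text
the job is handed in; nothing more can be done
None
the job is handed in; nothing more can be done
```

The job is handed in, at about 22 s on the robot's clock. No verdict was reported.

**Pots:** I stood the far and middle loose pots in the tray, in a row with the one already there. The near pot stayed where it was, at about (.447, .0045). The last pictures showed all three tray pots upright.

**Cover:** I pinched it by the orange pull and tilted it 10° about its opposite corner, which stayed on the stack. It then lifted free and was levelled and carried over the tray.

**Last checks:**
- **Position:** the cover fits its planned outline in both views. The top-view fit is about 0.6 mm off in position and 0.001 rad in angle. Its underside is about 10 cm above the rim.
- **Hold:** the last picture shows no noticeable drift. The measured tool position varied by about 2 mm between readings.
- **Surroundings:** the stack's base is at the same pixels as before. The dropper, canister and screwdriver boxes agree with the first ones to a few pixels, except:
  - the lower edge of the screwdriver's top-view box, which is 11 pixels different;
  - the dropper's scene-view box, which had nothing to compare with, as it was missed at the start.

**Checks that failed or disagreed:**
- The automatic outline of the cover failed in the scene view, so I compared that one by eye.
- In the final check the network labelled the held cover and the gripper as "stack", so I disregarded those boxes.
- On first closing on the pull there was about 3 N of sideways force. I corrected the tool by about 2 mm before gripping firmly.

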